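Close up the row of carbon blocks

TASK

Take the carbon block that leans in the slanted rack and stand it upright on the packing board at the open end of the row of two, in line with them. Then slide it along the board so that all three close up with no gaps and the row is pressed snug against the wooden end stop. Carbon is brittle, so do not drop it or press hard, and leave the bottle, the brush and the big cube where they are.

Things in the scene. Friction and masses are not known exactly. Their poses are not given: they have to be found in the camera images.
- block: the block to move: dark grey honeycomb carbon, about 0.2 kg, 50 mm thick (its x), 100 mm wide (its y), 80 mm tall (its z); origin at the centre of its underside. At the start it leans in the rack, its top tipped about 0.56 rad from vertical towards the rack's -x side (towards the robot); its upper 50 mm stands free of the rack on both large faces
- row_a: a loose block of the same kind and size, standing on the board nearest to the end stop, 0 to 30 mm short of it; origin at the centre of its underside, x along the row
- row_b: a loose block of the same kind and size, standing on the board next in the row, with a gap of several mm between it and row_a; origin at the centre of its underside, x along the row
- board: fixed plywood board, 320 (its x) x 130 x 10 mm; origin at the centre of its underside. x runs along the row, on the centre line, towards the end stop: a wooden bar across the board, 20 mm thick, 45 mm high above the board's top, clamped fast at a different place each time, its inner face 108 to 132 mm from the origin. Where is not reported: it must be felt
- rack: fixed slanted wooden rack on a plate 130 x 130 x 8 mm; origin at the centre of the plate's underside. A sloping floor (rising towards +x, 0.56 rad) carries the block's underside centre 45 mm above the table, and a back rest 8 mm thick and 28 mm high (along the lean) holds its lower -x face; both are 116 mm wide
- bottle: loose drinking bottle with a white cap, standing, 64 mm across and 170 mm tall; origin at the centre of its base
- brush: loose hand brush lying on the table along its x; origin under its middle
- cube: loose big carbon block, a 100 mm cube; origin at the centre of its underside
Things that resemble listed ones, but are neither listed nor needed, are in the scene too. Leave any blue, green or orange look-alike of the block alone.

How it is judged:
By the outcome, as a careful person would: the job done as asked, in the order asked, and still so for the second after the job is handed in, with the robot touching nothing.
It also fails if it takes over 54 s, if anything falls off the work surface, if the arm or the gripper's body presses on something with over 40 N, if the wrist force passes 120 N, or if a joint passes its speed limit or range.

ROBOT

A 6-joint arm with a two-finger parallel gripper is mounted at the origin on the work surface. World frame = base frame: x ahead of the robot, y to its left, z up, the work surface at z = 0. Lengths are in m, angles in rad, forces in N, time in s.
With the tool pointing down it reaches from about 0.35 to 0.85 m from the base axis. Payload 8.1 kg.
Tool frame: the origin (TCP) lies on the centre line of the jaws, within the pads' length; the fingertips stand robot.tips_ahead ahead of it and the grasp point (between the pads) lies 6 mm ahead of it (robot.tips_ahead is the distance from the TCP to the fingertips, in m); z points along the fingers, y is the line along which they close (so a half turn about z gives the same grasp; the last joint's range is limited). The gripper opens to 93 mm and grips with 3 to 60 N. Pads are 15 mm wide; open, the fingers measure 128 mm over their backs; the gripper's body (75 mm by 188 mm) begins 65 mm behind the grasp point.
Start: joints at [-1.194, 0.13, 1.488, -0, 1.523, -0.085], TCP at [0.267, -0.537, 0.244] pointing down, gripper open.
Joint ranges: [-2.96, 2.96], [-0.89, 2.26], [0.02, 2.5], [-1.34, 4.48], [0, 2.73], [-2.66, 2.66]. Speed limits (rad/s): [2.39, 2.39, 2.79, 3.14, 3.14, 3.14].

INTERFACE

Orientations are given as a rotation vector (axis times angle).
In Python, from plant import robot gives the robot as it stands.
- The arm moves only by the tool apply_moves, never from a script. Its arguments are lists of equal length, an entry for each row: "delta_pos": the shift along the tool's x, y, z in cm, a list of three; "twist": the turn about the tool's z in rad. A call has 1 to 8 rows; each row shifts and turns the commanded pose from where the row before left it, along the tool's axes as they then stand; what a row does not reach is not made up. A row lasts 1/8 s, in which the tool goes at most 62.5 mm and 10.7 degrees, less where a joint would pass 70% of its speed; a pose out of reach is approached as far as the arm can. A call with a gripper value outside its range is refused whole. "gripper" is the finger opening in cm, from 0 to 9.3, set as the call begins (left out, the last holds). The fingers move at their own pace and stop on an object; "squeeze" is the grip in N (left out, the last holds). Time passes only in rows, so rows that do not move let the fingers close. It gives the time, the measured TCP pose, the force, the opening and the grip force at its end, in the units of the state.
- robot.read_state(): the state, without advancing time (a new reading comes with each control period).
- robot.read_camera(name): name is "scene" or "top" or "wrist"; returns a dict with "frame" (480x640x3 uint8, red, green, blue), "vertical_fov" (degrees; the focal length in pixels is half the picture's height over the tangent of half this angle, whatever the lens; pixels are square), "cx", "cy" (the principal point, pixels), "R" (3x3) and "t" (3): a world point X has camera coordinates R X + t. Camera axes: x right, y down, z forward; pixel columns grow to the right and rows downward; lengths in m; the calibration is good to about 2 mm. A picture is of the moment at which its call begins. There is no depth.
- robot.close_job(): hands the job in; it is judged then, once.
The state is a dict: "t": time; "q": joint angles; "dq": joint speeds; "joint_torque": joint torques, N m; "tool_pos": TCP position; "orientation": TCP orientation; "force": force on the tool from outside, world axes, zero at the start; "wrist_torque": the same for the moment, N m; "opening": finger opening in m; "gripper_force": force on a finger pad.
Only numpy, scipy, OpenCV 4.12 (cv2) and the standard library are available. Lean on these libraries where they do the work, as an engineer would, in place of code of your own. Each camera call takes 0.05 s, during which the arm holds its last target. There are 200 camera calls.

## Working session

There is one attempt and no reset: what is moved stays moved. The work goes in short steps, Python scripts to look and compute and a tool call to move; the robot and the scene stay as the last step left them, time stands still between calls to the robot, and variables do not carry over. Pictures are saved under pics/ and viewed, at most 13 in all, crops included, and the job is handed in when it is done.

Besides the shell and the picture viewer there is one more tool, called after "Emit:" as name(argument=value, ...) on one line, values as JSON. apply_moves: Moves the arm, as the interface text tells. Its arguments: {"type":"object","properties":{"delta_pos":{"type":"array"},"twist":{"type":"array"},"gripper":{"type":"number"},"squeeze":{"type":"number"}},"required":["delta_pos","twist"]}

```bash
ls; mkdir -p pics; cat > h.py <<'E'
import numpy as np, cv2, pickle
from plant import robot
def snap(n):
    c=robot.read_camera(n); c['f']=240/np.tan(np.radians(c['vertical_fov'])/2); return c
def ray(c,u,v):
    d=np.array([(u-c['cx'])/c['f'],(v-c['cy'])/c['f'],1.]); R=np.array(c['R']);t=np.array(c['t'])
    return -R.T@t, R.T@d
def onz(c,u,v,z):
    o,d=ray(c,u,v); return o+d*(z-o[2])/d[2]
def proj(c,X):
    p=np.array(c['R'])@np.array(X)+np.array(c['t']); return c['f']*p[0]/p[2]+c['cx'],c['f']*p[1]/p[2]+c['cy']
E
python3 - <<'E'
from h import *
for n in("scene","top"):
    c=snap(n); pickle.dump(c,open(f'{n}0.pkl','wb')); cv2.imwrite(f'pics/{n}0.png',c['frame'][:,:,::-1])
    print(n,c['vertical_fov'],c['cx'],c['cy'],ray(c,c['cx'],c['cy']))
s=robot.read_state();print(s,robot.tips_ahead)
E
```

```text
pics
scene 49.180577826025456 318.37459379358575 235.90681751530246 (array([ 1.53022907, -0.03808374,  0.76913211]), array([-0.79105925,  0.02753159, -0.61111969]))
top 46.96001671672371 315.1090858428486 227.59860007246297 (array([ 0.48334262, -0.01956008,  1.28402329]), array([ 0.07620078,  0.00955735, -0.99704669]))
{'t': 0.1, 'q': array([-1.19440717e+00,  1.31076700e-01,  1.48918030e+00,  4.83573177e-05,
        1.52298620e+00, -8.54051337e-02]), 'dq': array([-9.74509948e-04, -1.90043950e-03, -3.15957040e-03, -6.51651650e-04,
        9.43043376e-05, -2.10405434e-04]), 'joint_torque': array([ 1.82370317e-03, -5.61342716e+01, -4.93094873e+01,  7.70314015e-02,
        2.92333681e-02, -1.18564887e-05]), 'tool_pos': array([ 0.26719212, -0.53669746,  0.2426922 ]), 'orientation': array([-3.05662366e+00, -7.18577526e-01,  3.00659302e-04]), 'force': array([ 0.93128905, -0.63397421, -0.00700679]), 'wrist_torque': array([ 0.03271085, -0.02811039,  0.01066669]), 'gripper_force': 0.0, 'opening': 0.09271070480248715} 0.025
```

View pics/scene0.png

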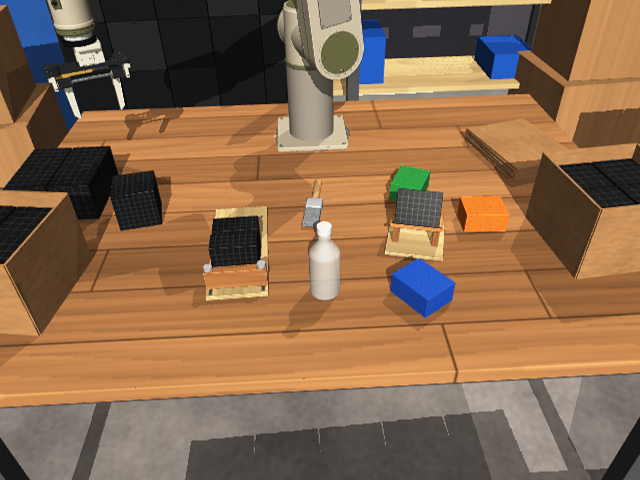

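View pics/top0.png

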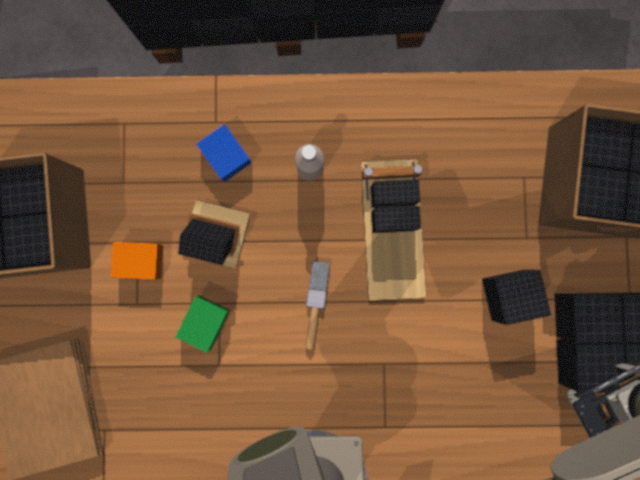

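Top view: the dark block in the slanted rack is at (207,241). Blue (223,152), green (203,323) and orange (136,260) are look-alikes, and the 100 mm cube is at (516,296). The row blocks are at (396,193) and (396,218), with the stop at (391,170). Only the dark block in the rack fits the description, so I'll confirm it in an enlarged crop.

```bash
python3 - <<'E'
from h import *
T=pickle.load(open('top0.pkl','rb'));S=pickle.load(open('scene0.pkl','rb'))
a=T['frame'][190:280,165:265];b=T['frame'][150:310,350:440];c=S['frame'][175:275,375:460]
H=lambda i:cv2.resize(i,(int(i.shape[1]*480/i.shape[0]*(1 if i is b else 0.55)),480 if i is b else 264),interpolation=cv2.INTER_CUBIC)
A,C,B=H(a),H(c),H(b); w=max(A.shape[1],C.shape[1])
P=lambda i:np.pad(i,((0,0),(0,w-i.shape[1]),(0,0)))
L=np.vstack([P(A),P(C)]);B=np.pad(B,((0,L.shape[0]-480),(0,0),(0,0)))
cv2.imwrite('pics/crop.png',np.hstack([L,B])[:,:,::-1])
def masks(c,box,name):
    u0,v0,u1,v1=box;im=c['frame'][v0:v1,u0:u1].astype(int)
    dark=(im.max(2)<62).astype(np.uint8)
    cs,_=cv2.findContours(cv2.morphologyEx(dark,cv2.MORPH_CLOSE,np.ones((3,3))),0,2)
    for k in cs:
        if cv2.contourArea(k)>80:
            q=cv2.approxPolyDP(cv2.convexHull(k),3,True)[:,0]+[u0,v0]
            r=cv2.minAreaRect(k);print(name,cv2.contourArea(k),q.tolist(),np.round(cv2.boxPoints(r)+[u0,v0],1).tolist())
masks(T,(165,190,265,280),'top rack');masks(T,(350,150,440,310),'top row');masks(S,(375,175,460,275),'scene rack');masks(S,(190,195,280,300),'scene row')
h=cv2.cvtColor(T['frame'],cv2.COLOR_RGB2HSV)
for p in[(395,285),(395,240),(385,270),(240,215),(350,285),(372,200),(400,195),(225,245)]:print(p,h[p[1],p[0]],T['frame'][p[1],p[0]])
E
```

```text
top rack 1718.0 [[193, 219], [234, 230], [231, 251], [222, 263], [179, 252], [181, 235]] [[176.5, 252.5], [185.8, 216.6], [236.5, 229.7], [227.2, 265.7]]
top row 2254.0 [[414, 176], [419, 227], [373, 231], [371, 186]] [[370.4, 177.6], [418.2, 175.8], [420.2, 230.2], [372.4, 231.9]]
scene row 2224.0 [[257, 216], [259, 259], [254, 263], [212, 266], [209, 244], [213, 219]] [[206.8, 219.0], [258.4, 215.5], [261.7, 262.7], [210.1, 266.3]]
(395, 285) [ 17 110 163] [163 133  93]
(395, 240) [ 18 112 107] [107  88  60]
(385, 270) [ 18 107 114] [114  94  66]
(240, 215) [ 18 109 178] [178 147 102]
(350, 285) [ 13 142 147] [147 101  65]
(372, 200) [23 62 33] [33 31 25]
(400, 195) [124  45  45] [38 37 45]
(225, 245) [125  51  30] [25 24 30]
```

View pics/crop.png

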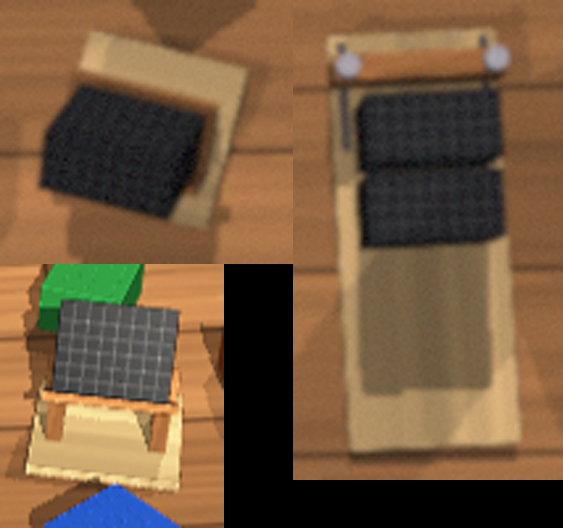

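Crop: the rack holds the dark honeycomb block, leaning towards the robot. Plate corners at top-view pixels of about (196,201), (249,213) and (235,267). The board's corners are about (369,301), (426,297), (417,159) and (362,162). The row blocks sit on it with a small gap.

```bash
python3 - <<'E'
from h import *
T=pickle.load(open('top0.pkl','rb'));S=pickle.load(open('scene0.pkl','rb'))
h=cv2.cvtColor(cv2.GaussianBlur(T['frame'],(3,3),0),cv2.COLOR_RGB2HSV).astype(int)
m=((h[...,0]>=15)&(h[...,0]<=22)&(h[...,1]<126)&(h[...,1]>70)&(h[...,2]>75)).astype(np.uint8)
for n,(u0,v0,u1,v1),z in(('board',(350,150,440,310),.01),('plate',(165,190,265,280),.008)):
    cs,_=cv2.findContours(m[v0:v1,u0:u1],0,2);k=max(cs,key=cv2.contourArea)+np.array([u0,v0])
    H=cv2.convexHull(k);q=cv2.approxPolyDP(H,4,True)[:,0];r=cv2.boxPoints(cv2.minAreaRect(H))
    P=np.array([onz(T,*p,z)[:2] for p in q]);print(n,q.tolist(),P.round(3).tolist())
    Pr=np.float32([onz(T,*p[0],z)[:2] for p in H]);print(cv2.minAreaRect(Pr))
def pr(l,pts,z):
    for p in pts:print(l,p,onz(T,*p,z).round(4)[:2])
pr('board hand',[(369,300.7),(425.7,297.3),(417.3,159.3),(361.7,162.3)],.01)
pr('plate hand',[(196.4,200.9),(249.3,213.2),(235,266.8)],.008)
# block: top +x edge (z~.126): from scene top edge; -x top edge z~.0995 in top view
c2=lambda x,y:(165+x/2.933,190+y/2.933)
pr('blk -x top edge',[c2(40,187),c2(168,217)],.0995)
cs=lambda x,y:(375+x/2.64,175+(y-264)/2.64)
for p in[cs(62,300),cs(180,310)]:print('blk +x top edge',p,onz(S,*p,.126).round(4))
cr=lambda x,y:(350+(x-293)/3,150+y/3)
pr('rowb top -x edge z.09',[cr(362,247),cr(504,237)],.09)
pr('rowa top far edge',[cr(360,96),cr(498,88)],.09)
pr('gap',[cr(362,168),cr(500,165)],.09)
pr('stop',[cr(335,82),cr(505,74)],.055)
E
```

```text
board [[410, 177], [421, 229], [425, 296], [371, 301], [362, 180]] [[0.696, -0.229], [0.574, -0.252], [0.42, -0.257], [0.411, -0.133], [0.69, -0.118]]
((0.5539119243621826, -0.18655908107757568), (0.28332531452178955, 0.13352055847644806), 2.1013576984405518)
plate [[196, 201], [249, 214], [235, 267], [222, 264], [192, 212]] [[0.647, 0.269], [0.615, 0.146], [0.492, 0.179], [0.5, 0.209], [0.621, 0.279]]
((0.5713781118392944, 0.2244442254304886), (0.13451746106147766, 0.13198497891426086), 73.83618927001953)
board hand (369, 300.7) [ 0.4113 -0.1284]
board hand (425.7, 297.3) [ 0.4175 -0.2581]
board hand (417.3, 159.3) [ 0.737  -0.2475]
board hand (361.7, 162.3) [ 0.7319 -0.1179]
plate hand (196.4, 200.9) [0.647  0.2685]
plate hand (249.3, 213.2) [0.6165 0.1452]
plate hand (235, 266.8) [0.4927 0.1787]
blk -x top edge (178.63791339924992, 253.75724514149334) [0.5215 0.2857]
blk -x top edge (222.27923627684964, 263.9856801909308) [0.4984 0.1918]
blk +x top edge (398.4848484848485, 188.63636363636363) [0.5373 0.1802 0.126 ]
blk +x top edge (443.1818181818182, 192.42424242424244) [0.561  0.2763 0.126 ]
rowb top -x edge z.09 (373.0, 232.33333333333331) [ 0.5626 -0.1332]
rowb top -x edge z.09 (420.3333333333333, 229.0) [ 0.5684 -0.2356]
rowa top far edge (372.3333333333333, 182.0) [ 0.6725 -0.1341]
rowa top far edge (418.3333333333333, 179.33333333333334) [ 0.6769 -0.2343]
gap (373.0, 206.0) [ 0.6199 -0.1344]
gap (419.0, 205.0) [ 0.6207 -0.2342]
stop (364.0, 177.33333333333334) [ 0.6889 -0.119 ]
stop (420.6666666666667, 174.66666666666666) [ 0.6931 -0.2461]
```

```bash
cat >> h.py <<'E'
from scipy.spatial.transform import Rotation as Ro
def plan(tgt,psi=None,n=None):
    "rows (tool axes, cm) from the present pose to TCP tgt with tool y at world angle psi"
    s=robot.read_state();R=Ro.from_rotvec(s['orientation']);M=R.as_matrix();d=np.array(tgt)-s['tool_pos']
    p0=np.arctan2(M[1,1],M[0,1]);dp=0 if psi is None else (psi-p0+np.pi)%(2*np.pi)-np.pi
    n=n or max(1,int(np.ceil(max(np.linalg.norm(d)/.055,abs(dp)/.17))))
    D=[];W=[round(-dp/n,3)]*n
    for i in range(n):
        D.append(np.round(R.inv().apply(d/n)*100,2).tolist()); R=R*Ro.from_rotvec([0,0,-dp/n])
    print('t %.2f pos %s psi %.3f F %s open %.4f grip %.1f n=%d'%(s['t'],s['tool_pos'].round(4),p0,s['force'].round(1),s['opening'],s['gripper_force'],n));print(D);print(W)
E
python3 -c "
from h import *
plan((.47,-.19,.30),.036)"
```

```text
t 0.10 pos [ 0.2672 -0.5367  0.2427] psi -1.109 F [ 0.9 -0.6 -0. ] open 0.0927 grip 0.0 n=8
[[4.2, -2.75, -0.71], [4.55, -2.12, -0.71], [4.81, -1.45, -0.71], [4.96, -0.75, -0.71], [5.02, -0.04, -0.71], [4.98, 0.68, -0.71], [4.83, 1.38, -0.71], [4.58, 2.06, -0.71]]
[np.float64(-0.143), np.float64(-0.143), np.float64(-0.143), np.float64(-0.143), np.float64(-0.143), np.float64(-0.143), np.float64(-0.143), np.float64(-0.143)]
```

Emit:
apply_moves(delta_pos=[[4.2,-2.75,-0.7],[4.55,-2.1,-0.7],[4.8,-1.45,-0.7],[4.95,-0.75,-0.7],[5.0,0,-0.7],[5.0,0.7,-0.7],[4.8,1.4,-0.7],[4.6,2.05,-0.7]], twist=[-0.143,-0.143,-0.143,-0.143,-0.143,-0.143,-0.143,-0.143])

```text
t: 1.1
tool_pos: [0.4713, -0.1896, 0.2995]
orientation: [-2.177, -2.265, 0.0]
force: [1.0, -0.0, 1.1]
opening: 0.0932
gripper_force: 0.0
```

```bash
python3 - <<'E'
from h import *
plan((.47,-.19,.30),.036)
c=snap('wrist');pickle.dump(c,open('w0.pkl','wb'));cv2.imwrite('pics/w0.png',c['frame'][:,:,::-1])
print(c['vertical_fov'],ray(c,c['cx'],c['cy']))
E
```

```text
t 1.10 pos [ 0.4713 -0.1896  0.2995] psi 0.040 F [ 1.  -0.   1.1] open 0.0932 grip 0.0 n=1
[[-0.03, -0.13, -0.05]]
[np.float64(0.004)]
63.726620353503 (array([ 0.46755518, -0.11923311,  0.44085652]), array([ 0.00930208, -0.25392141, -0.96718012]))
```

View pics/w0.png

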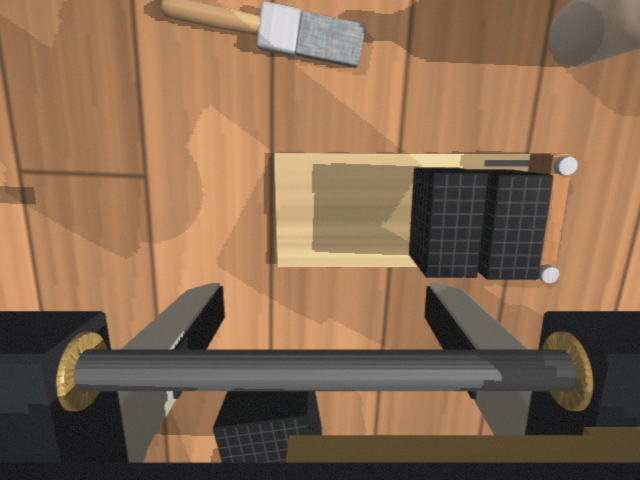

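Wrist view: the board's left edge runs from (275,153) to (278,267). Row_b's top face is about (433,171), (489,174), (479,277) and (428,277). Row_a's is (495,174), (552,173), (541,279) and (486,279).

```bash
python3 - <<'E'
from h import *
c=pickle.load(open('w0.pkl','rb'))
for l,z,ps in(('board',.01,[(275,153.5),(278,267),(552,153.5)]),('b',.09,[(433,171),(489,174),(479,277),(428,277)]),('a',.09,[(495,174),(552,173),(541,279),(486,279)]),('b bottom',.01,[(414,169),(410,252)])):
    print(l,[onz(c,*p,z)[:2].round(4).tolist() for p in ps])
# rack approach: frame (.5697,.2236) yaw -.255, rack x offset -.028
x=np.array([np.cos(-.255),np.sin(-.255)]);p=np.array([.5697,.2236])-.028*x;print(p)
plan((*p,.22),-.255)
E
```

```text
board [[0.4143, -0.1312], [0.4186, -0.2604], [0.7148, -0.1196]]
b [[0.5655, -0.1388], [0.6159, -0.1395], [0.6206, -0.2368], [0.5717, -0.2387]]
a [[0.6212, -0.1393], [0.6721, -0.1364], [0.6804, -0.2366], [0.6276, -0.2386]]
b bottom [[0.5667, -0.1419], [0.5713, -0.2363]]
[0.54260543 0.23066287]
t 1.15 pos [ 0.4739 -0.1849  0.3006] psi 0.050 F [0.4 4.5 1. ] open 0.0931 grip 0.0 n=8
[[5.14, 1.12, 1.02], [5.18, 0.92, 1.02], [5.21, 0.72, 1.02], [5.24, 0.52, 1.02], [5.25, 0.32, 1.02], [5.26, 0.12, 1.02], [5.26, -0.08, 1.02], [5.25, -0.28, 1.02]]
[np.float64(0.038), np.float64(0.038), np.float64(0.038), np.float64(0.038), np.float64(0.038), np.float64(0.038), np.float64(0.038), np.float64(0.038)]
```

Emit:
apply_moves(delta_pos=[[5.1,1.1,1.0],[5.2,0.9,1.0],[5.2,0.7,1.0],[5.25,0.5,1.0],[5.25,0.3,1.0],[5.25,0.1,1.0],[5.25,-0.1,1.0],[5.25,-0.3,1.0]], twist=[0.038,0.038,0.038,0.038,0.038,0.038,0.038,0.038])

```text
t: 2.15
tool_pos: [0.5438, 0.2242, 0.2189]
orientation: [-2.501, -1.901, 0.001]
force: [0.6, 0.0, 0.2]
opening: 0.0931
gripper_force: 0.0
```

Emit:
apply_moves(delta_pos=[[0,0,0],[0,0,0]], twist=[0,0])

```text
t: 2.4
tool_pos: [0.5436, 0.2224, 0.2191]
orientation: [-2.499, -1.904, 0.002]
force: [0.5, -1.3, 0.4]
opening: 0.0931
gripper_force: 0.0
```

```bash
python3 - <<'E'
from h import *
plan((.5426,.2307,.22),-.255)
c=snap('wrist');pickle.dump(c,open('w1.pkl','wb'));cv2.imwrite('pics/w1.png',c['frame'][:,:,::-1])
E
```

```text
t 2.40 pos [0.5436 0.2224 0.2191] psi -0.268 F [ 0.5 -1.3  0.4] open 0.0931 grip 0.0 n=1
[[0.77, -0.32, -0.09]]
[np.float64(-0.013)]
```

View pics/w1.png

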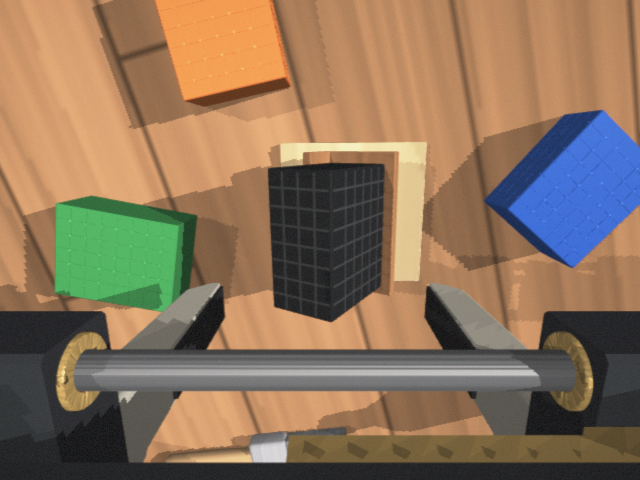

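Wrist view: the block's top ridge runs from (331,165) to (331,321), its -x top edge from (269,170) to (275,307), and the green block's near corners are (196,213) and (163,312). I'll check the geometry in the rack frame before descending.

```bash
python3 - <<'E'
from h import *
c=pickle.load(open('w1.pkl','rb'))
O=np.array([.5697,.2236]);R=np.array([[np.cos(-.255),-np.sin(-.255)],[np.sin(-.255),np.cos(-.255)]])
for l,z,ps in(('ridge',.126,[(331,165),(331,321)]),('-x top',.0995,[(269,170),(275,307)]),('plate',.008,[(427,142),(418,281),(280,143)]),('green',.05,[(185,226),(163,312)]),('greenbot',.0,[(196,213)])):
    print(l,[(R.T@(onz(c,*p,z)[:2]-O)*1000).round(1).tolist() for p in ps])
plan((.5426,.2307,.105),-.255)
E
```

```text
ridge [[-21.3, 50.2], [-22.3, -51.0]]
-x top [[-62.1, 46.1], [-62.7, -52.2]]
plate [[65.3, 62.6], [63.6, -67.2], [-64.2, 63.6]]
green [[-140.4, -1.2], [-167.7, -77.3]]
greenbot [[-147.3, 0.9]]
t 2.45 pos [0.5439 0.2219 0.2196] psi -0.269 F [ 0.5 -0.3 -0.3] open 0.0930 grip 0.0 n=3
[[0.27, -0.12, 3.82], [0.27, -0.12, 3.82], [0.28, -0.12, 3.82]]
[np.float64(-0.005), np.float64(-0.005), np.float64(-0.005)]
```

Emit:
apply_moves(delta_pos=[[0.25,-0.1,3.5],[0.25,-0.1,3.5],[0.2,-0.1,2.5],[0,0,1.9],[0,0,0],[0,0,0]], twist=[-0.005,-0.005,-0.005,0,0,0], gripper=8.6, squeeze=8)

```text
t: 3.2
tool_pos: [0.5437, 0.2301, 0.107]
orientation: [2.485, 1.921, 0.003]
force: [-0.1, 0.2, -0.3]
opening: 0.0858
gripper_force: 0.0
```

```bash
python3 - <<'E'
from h import *
plan((.5426,.2307,.105),-.255)
s=robot.read_state();O=np.array([.5697,.2236]);a=-.255;R=np.array([[np.cos(a),-np.sin(a)],[np.sin(a),np.cos(a)]])
print(R.T@(s['tool_pos'][:2]-O)*1000)
E
```

```text
t 3.20 pos [0.5437 0.2301 0.107 ] psi -0.255 F [-0.1  0.2 -0.3] open 0.0858 grip 0.0 n=1
[[0.03, -0.12, 0.2]]
[np.float64(0.0)]
[-26.76922298  -0.26768734]
```

Emit:
apply_moves(delta_pos=[[0,0,0],[0,0,0]], twist=[0,0], gripper=7.4)

```text
t: 3.45
tool_pos: [0.5434, 0.2305, 0.1067]
orientation: [2.484, 1.922, 0.002]
force: [-1.2, 0.8, -0.4]
opening: 0.075
gripper_force: 0.0
```

Emit:
apply_moves(delta_pos=[[0,0.2,0],[0,0.2,0],[0,0.2,0],[0,0,0]], twist=[0,0,0,0], gripper=7.1)

```text
t: 3.95
tool_pos: [0.5458, 0.2299, 0.1057]
orientation: [-2.48, -1.92, 0.007]
force: [-15.7, 2.4, 11.4]
opening: 0.0747
gripper_force: 8.0
```

Emit:
apply_moves(delta_pos=[[0,0.2,0],[0,0.2,0],[0,0.2,0],[0,0.2,0],[0,0,0]], twist=[0,0,0,0,0], gripper=6.4)

```text
t: 4.58
tool_pos: [0.5535, 0.2279, 0.1056]
orientation: [-2.48, -1.921, 0.007]
force: [-16.2, 2.7, 11.9]
opening: 0.0907
gripper_force: 8.0
```

```bash
python3 - <<'E'
from h import *
plan((.5426,.2307,.105),-.255)
c=snap('wrist');cv2.imwrite('pics/w2.png',c['frame'][:,:,::-1])
E
```

```text
t 4.58 pos [0.5535 0.2279 0.1056] psi -0.253 F [-16.2   2.7  11.9] open 0.0907 grip 8.0 n=1
[[0.0, -1.12, 0.07]]
[np.float64(0.002)]
```

View pics/w2.png

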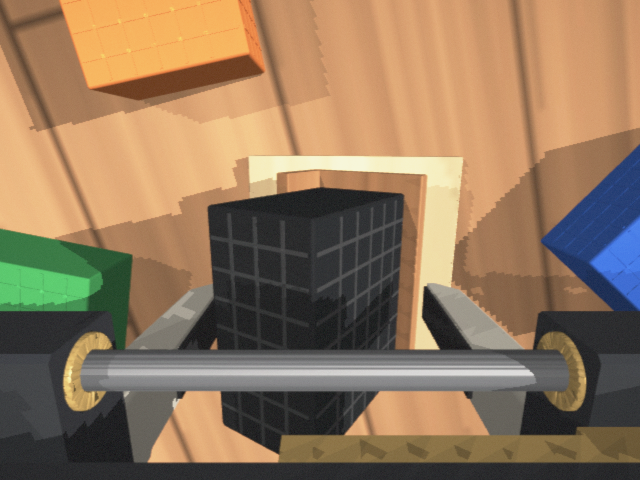

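Wrist view: the block still leans, because pad friction at its -x top corner (left edge, col ~215) is locking it. The corner has to rise as it rotates. I'll back off, go lower, and follow the corner's arc with both jaws touching.

Emit:
apply_moves(delta_pos=[[0,-0.3,0],[0,-0.3,0],[0,0,0]], twist=[0,0,0], gripper=9.0, squeeze=6)

```text
t: 5.0
tool_pos: [0.5507, 0.2282, 0.1057]
orientation: [2.485, 1.922, 0.001]
force: [0.6, -0.1, -0.0]
opening: 0.0902
gripper_force: 0.0
```

Emit:
apply_moves(delta_pos=[[0,0,0.7],[0,0,0.7],[0,0,0]], twist=[0,0,0], gripper=8.9)

```text
t: 5.38
tool_pos: [0.5498, 0.2279, 0.0903]
orientation: [-2.485, -1.922, 0.003]
force: [0.1, 0.3, 0.8]
opening: 0.0885
gripper_force: 0.0
```

```bash
cat >> h.py <<'E'
def rk(x,y=0,O=(.5697,.2236),a=-.255):
    return np.array(O)+np.array([np.cos(a)*x-np.sin(a)*y,np.sin(a)*x+np.cos(a)*y])
E
python3 - <<'E'
from h import *
plan((*rk(-.0236),.091),-.255)
E
```

```text
t 5.38 pos [0.5498 0.2279 0.0903] psi -0.254 F [0.1 0.3 0.8] open 0.0885 grip 0.0 n=1
[[0.08, -0.33, -0.07]]
[np.float64(0.001)]
```

Emit:
apply_moves(delta_pos=[[0.1,-0.3,0],[0,0,0],[0,0,0]], twist=[0,0,0], gripper=8.0)

```text
t: 5.75
tool_pos: [0.5479, 0.2301, 0.0918]
orientation: [-2.485, -1.922, -0.0]
force: [-0.2, -0.3, -0.1]
opening: 0.0803
gripper_force: 0.3
```

Emit:
apply_moves(delta_pos=[[0,0.05,-0.4],[0,0.05,-0.4],[0,0.1,-0.5],[0,0,0]], twist=[0,0,0,0], gripper=6.8)

```text
t: 6.25
tool_pos: [0.5502, 0.2295, 0.1054]
orientation: [2.485, 1.922, 0.001]
force: [-4.0, 0.8, 0.8]
opening: 0.0679
gripper_force: 2.0
```

```bash
python3 - <<'E'
from h import *
plan((*rk(-.0148),.0933+.025),-.255)
E
```

```text
t 6.25 pos [0.5502 0.2295 0.1054] psi -0.254 F [-4.   0.8  0.8] open 0.0679 grip 2.0 n=1
[[-0.08, 0.55, -1.29]]
[np.float64(0.001)]
```

Opening tracks the predicted 68 mm with low forces, so it is rotating. Continuing along the arc.

Emit:
apply_moves(delta_pos=[[0,0.15,-0.4],[0,0.2,-0.5],[0,0.25,-0.5],[0,0,0]], twist=[0,0,0,0], gripper=5.8)

```text
t: 6.75
tool_pos: [0.5565, 0.2279, 0.1193]
orientation: [2.485, 1.921, 0.002]
force: [-2.1, 0.1, 1.3]
opening: 0.0581
gripper_force: 1.0
```

Emit:
apply_moves(delta_pos=[[0,0.25,-0.3],[0,0.25,-0.3],[0,0.3,-0.3],[0,0.25,-0.2],[0,0,0]], twist=[0,0,0,0,0], gripper=5.1)

```text
t: 7.38
tool_pos: [0.5662, 0.2252, 0.1298]
orientation: [2.485, 1.922, 0.001]
force: [-1.0, -0.3, 1.1]
opening: 0.0508
gripper_force: 0.5
```

```bash
python3 - <<'E'
from h import *
plan((*rk(-.0038),.1048+.025),-.255)
c=snap('wrist');a=c['frame'];c=snap('scene');b=cv2.resize(c['frame'][150:270,370:480],(440,480))
cv2.imwrite('pics/w3.png',np.hstack([cv2.resize(a,(360,270)),b[:270]])[:,:,::-1])
E
```

```text
t 7.38 pos [0.5662 0.2252 0.1298] psi -0.254 F [-1.  -0.3  1.1] open 0.0508 grip 0.5 n=1
[[-0.07, -0.0, 0.0]]
[np.float64(0.001)]
```

View pics/w3.png

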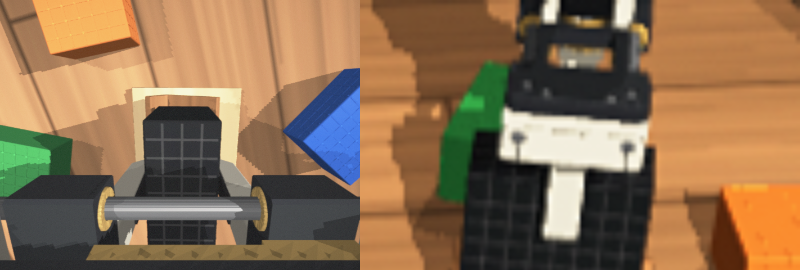

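The block is now upright between the pads: a flat top face fills the space between the fingers. I'll grip it and lift.

Emit:
apply_moves(delta_pos=[[0,0,0],[0,0,0],[0,0,0]], twist=[0,0,0], gripper=4.6, squeeze=12)

```text
t: 7.85
tool_pos: [0.5657, 0.2253, 0.1295]
orientation: [-2.485, -1.922, 0.0]
force: [-0.7, -0.5, -0.2]
opening: 0.0502
gripper_force: 11.9
```

Emit:
apply_moves(delta_pos=[[0,0,-0.5],[0,0,-1.5],[0,0,-3],[0,0,-4],[0,0,-2.5],[0,0,0],[0,0,0]], twist=[0,0,0,0,0,0,0])

```text
t: 8.72
tool_pos: [0.5654, 0.2252, 0.2438]
orientation: [-2.485, -1.922, 0.001]
force: [-0.8, -0.5, -2.1]
opening: 0.05
gripper_force: 11.9
```

```bash
python3 - <<'E'
from h import *
plan((.508,-.1915,.2447),.037,14)
E
```

```text
t 8.72 pos [0.5654 0.2252 0.2438] psi -0.254 F [-0.8 -0.5 -2.1] open 0.0500 grip 11.9 n=14
[[-2.98, 0.35, -0.01], [-2.99, 0.29, -0.01], [-3.0, 0.23, -0.01], [-3.0, 0.16, -0.01], [-3.0, 0.1, -0.01], [-3.0, 0.04, -0.01], [-3.0, -0.02, -0.01], [-3.0, -0.09, -0.01], [-3.0, -0.15, -0.01], [-3.0, -0.21, -0.01], [-2.99, -0.27, -0.01], [-2.99, -0.33, -0.01], [-2.98, -0.4, -0.01], [-2.97, -0.46, -0.01]]
[np.float64(-0.021), np.float64(-0.021), np.float64(-0.021), np.float64(-0.021), np.float64(-0.021), np.float64(-0.021), np.float64(-0.021), np.float64(-0.021), np.float64(-0.021), np.float64(-0.021), np.float64(-0.021), np.float64(-0.021), np.float64(-0.021), np.float64(-0.021)]
```

Emit:
apply_moves(delta_pos=[[-1.5,0.2,0],[-3,0.3,0],[-3,0.25,0],[-3,0.2,0],[-3,0.15,0],[-3,0.1,0],[-3,0.05,0],[-3,0,0]], twist=[-0.01,-0.02,-0.021,-0.021,-0.021,-0.021,-0.021,-0.021])

```text
t: 9.72
tool_pos: [0.5351, 0.0, 0.2432]
orientation: [-2.326, -2.11, 0.003]
force: [-0.2, -0.8, -1.7]
opening: 0.0502
gripper_force: 12.0
```

Emit:
apply_moves(delta_pos=[[-3,-0.1,0],[-3,-0.15,0],[-3,-0.2,0],[-3,-0.3,0],[-3,-0.35,0],[-3,-0.4,0],[-2.5,-0.4,0],[-1,-0.2,0]], twist=[-0.021,-0.021,-0.021,-0.021,-0.021,-0.021,-0.02,-0.01])

```text
t: 10.72
tool_pos: [0.5069, -0.2141, 0.2433]
orientation: [-2.156, -2.282, 0.001]
force: [-0.6, 0.5, -0.9]
opening: 0.0501
gripper_force: 12.0
```

Emit:
apply_moves(delta_pos=[[0,0,0],[0,0,0]], twist=[0,0])

```text
t: 10.98
tool_pos: [0.5083, -0.2119, 0.2444]
orientation: [-2.155, -2.285, -0.0]
force: [0.2, -0.1, -0.7]
opening: 0.0502
gripper_force: 12.0
```

```bash
python3 - <<'E'
from h import *
plan((.508,-.1915,.085),.037)
c=snap('wrist');pickle.dump(c,open('w4.pkl','wb'));cv2.imwrite('pics/w4.png',c['frame'][:,:,::-1])
E
```

```text
t 10.97 pos [ 0.5083 -0.2119  0.2444] psi 0.058 F [ 0.2 -0.1 -0.7] open 0.0502 grip 12.0 n=3
[[0.68, 0.03, 5.31], [0.68, 0.03, 5.31], [0.68, 0.02, 5.31]]
[np.float64(0.007), np.float64(0.007), np.float64(0.007)]
```

View pics/w4.png

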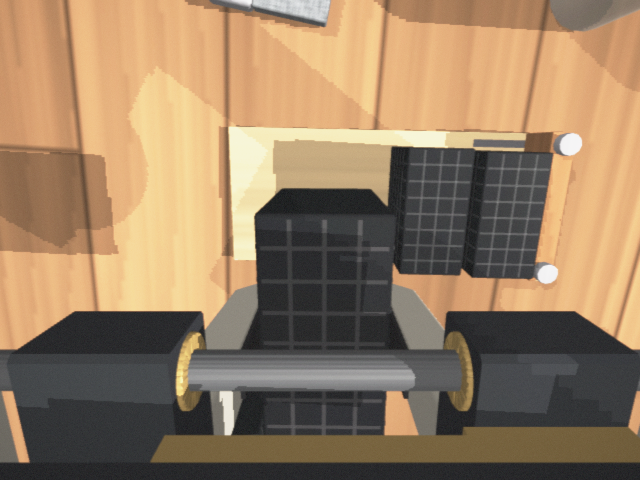

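Wrist view: the block is held upright and level. Its top +y edge runs from (257,214) to (391,213). Row_b's top +y edge is near row 149 and its -y edge near row 274.

```bash
python3 - <<'E'
from h import *
c=pickle.load(open('w4.pkl','rb'))
g=cv2.cvtColor(c['frame'],cv2.COLOR_RGB2GRAY)
for z in(.248,.252,.256):print('held top +y edge',[onz(c,*p,z)[:2].round(4).tolist() for p in[(257,214),(391,213)]])
print('held bottom +y edge',[onz(c,*p,.172)[:2].round(4).tolist() for p in[(283,189.5),(373,189.5)]])
print('row_b y-',[onz(c,*p,.09)[:2].round(4).tolist() for p in[(398,272),(460,275)]],'y+',[onz(c,*p,.09)[:2].round(4).tolist() for p in[(407,148),(473,149)]])
print('row_a',[onz(c,*p,.09)[:2].round(4).tolist() for p in[(466,276),(535,278),(480,152),(550,153)]])
print('board',[onz(c,*p,.01)[:2].round(4).tolist() for p in[(229,126.5),(234,259.5),(523,132.5)]])
plan((.508,-.1915,.2444),.037)
E
```

```text
held top +y edge [[0.4803, -0.1673], [0.5285, -0.1642]]
held top +y edge [[0.481, -0.1666], [0.5278, -0.1636]]
held top +y edge [[0.4816, -0.1658], [0.5271, -0.1629]]
held bottom +y edge [[0.4818, -0.167], [0.5313, -0.1642]]
row_b y- [[0.5681, -0.2377], [0.6184, -0.2374]] y+ [[0.5646, -0.1408], [0.6136, -0.1387]]
row_a [[0.6234, -0.238], [0.6794, -0.2365], [0.6192, -0.1406], [0.6713, -0.1383]]
board [[0.4136, -0.1307], [0.418, -0.2599], [0.6878, -0.1205]]
t 11.03 pos [ 0.5084 -0.2118  0.2445] psi 0.059 F [ 0.6 -0.1 -1.3] open 0.0501 grip 12.0 n=1
[[2.03, 0.08, 0.01]]
[np.float64(0.022)]
```

Emit:
apply_moves(delta_pos=[[1.2,0,0],[1.2,0,2],[0,0,3],[0,0,4],[0,0,3.5],[0,0,2.0],[0,0,0.7],[0,0,0]], twist=[0.011,0.011,0,0,0,0,0,0])

```text
t: 12.02
tool_pos: [0.5072, -0.188, 0.0929]
orientation: [-2.18, -2.262, -0.0]
force: [-1.6, -0.4, -1.8]
opening: 0.0505
gripper_force: 12.0
```

Emit:
apply_moves(delta_pos=[[0,0,0.15],[0,0,0.15],[0,0,0.1],[0,0,0]], twist=[0,0,0,0])

```text
t: 12.52
tool_pos: [0.5071, -0.1887, 0.0887]
orientation: [2.181, 2.261, 0.0]
force: [-0.6, 1.4, -1.9]
opening: 0.0504
gripper_force: 12.0
```

```bash
python3 - <<'E'
from h import *
plan((.508,-.1876,.083),.036)
E
```

```text
t 12.53 pos [ 0.5071 -0.1887  0.0887] psi 0.036 F [-0.6  1.4 -1.9] open 0.0504 grip 12.0 n=1
[[0.11, 0.1, 0.57]]
[np.float64(-0.0)]
```

Emit:
apply_moves(delta_pos=[[0.1,0,0.15],[0,0,0.15],[0,0,0.1],[0,0,0]], twist=[0,0,0,0])

```text
t: 13.02
tool_pos: [0.5069, -0.1876, 0.0845]
orientation: [-2.181, -2.261, 0.0]
force: [0.8, 0.3, -1.7]
opening: 0.0502
gripper_force: 12.0
```

Emit:
apply_moves(delta_pos=[[0,0,0.1],[0,0,0.1],[0,0,0]], twist=[0,0,0])

```text
t: 13.4
tool_pos: [0.507, -0.1876, 0.0825]
orientation: [-2.181, -2.261, 0.0]
force: [0.5, -1.2, -1.2]
opening: 0.0499
gripper_force: 12.0
```

Emit:
apply_moves(delta_pos=[[0,0,0.1],[0,0,0],[0,0,0]], twist=[0,0,0])

```text
t: 13.78
tool_pos: [0.5074, -0.1877, 0.0819]
orientation: [2.181, 2.261, 0.001]
force: [0.5, 1.1, 0.4]
opening: 0.05
gripper_force: 12.0
```

Emit:
apply_moves(delta_pos=[[0,0,0.05],[0,0,0],[0,0,0]], twist=[0,0,0])

```text
t: 14.15
tool_pos: [0.5076, -0.1877, 0.0817]
orientation: [2.18, 2.26, 0.001]
force: [0.7, 2.2, 4.5]
opening: 0.05
gripper_force: 12.0
```

On the board. Release and rise.

Emit:
apply_moves(delta_pos=[[0,0,0],[0,0,0],[0,0,0]], twist=[0,0,0], gripper=6.0)

```text
t: 14.52
tool_pos: [0.5066, -0.1877, 0.0807]
orientation: [-2.181, -2.26, 0.001]
force: [0.9, -1.2, 0.0]
opening: 0.0598
gripper_force: 0.0
```

Emit:
apply_moves(delta_pos=[[0,0,-1],[0,0,-3],[0,0,-4],[0,0,-2],[0,0,0]], twist=[0,0,0,0,0])

```text
t: 15.15
tool_pos: [0.5082, -0.1882, 0.1831]
orientation: [2.179, 2.258, 0.002]
force: [-0.7, 0.6, -0.7]
opening: 0.0597
gripper_force: 0.0
```

```bash
python3 - <<'E'
from h import *
c=snap('wrist');pickle.dump(c,open('w5.pkl','wb'));cv2.imwrite('pics/w5.png',c['frame'][:,:,::-1])
plan((.43,-.1935,.182),.036+1.571)
print(robot.read_state()['q'])
E
```

```text
t 15.20 pos [ 0.5072 -0.1878  0.1812] psi 0.036 F [-0.5 -0.2 -1.2] open 0.0601 grip 0.0 n=10
[[-0.03, -0.77, -0.01], [0.09, -0.77, -0.01], [0.21, -0.74, -0.01], [0.33, -0.7, -0.01], [0.43, -0.64, -0.01], [0.53, -0.57, -0.01], [0.61, -0.48, -0.01], [0.68, -0.38, -0.01], [0.73, -0.27, -0.01], [0.76, -0.15, -0.01]]
[np.float64(-0.157), np.float64(-0.157), np.float64(-0.157), np.float64(-0.157), np.float64(-0.157), np.float64(-0.157), np.float64(-0.157), np.float64(-0.157), np.float64(-0.157), np.float64(-0.157)]
[-4.49396814e-01  7.77956462e-03  1.73152216e+00  1.10928896e-05
  1.40136511e+00 -4.85353216e-01]
```

View pics/w5.png

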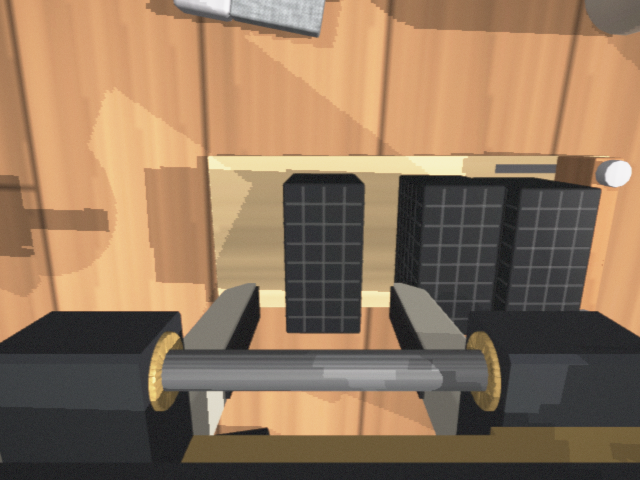

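```bash
python3 - <<'E'
from h import *
c=pickle.load(open('w5.pkl','rb'))
print('new',[onz(c,*p,.09)[:2].round(4).tolist() for p in[(285,183),(363,184),(361,332),(286,332)]])
print('b y+',[onz(c,*p,.09)[:2].round(4).tolist() for p in[(419,184),(503,185),(590,186)]])
plan((.445,-.194,.18),.036-1.571)
E
```

```text
new [[0.4821, -0.1415], [0.5291, -0.1405], [0.5337, -0.2384], [0.4837, -0.2401]]
b y+ [[0.5628, -0.1393], [0.6136, -0.1382], [0.6663, -0.1369]]
t 15.20 pos [ 0.5072 -0.1878  0.1812] psi 0.036 F [-0.5 -0.2 -1.2] open 0.0601 grip 0.0 n=10
[[-0.04, -0.62, 0.01], [-0.14, -0.61, 0.01], [-0.23, -0.58, 0.01], [-0.32, -0.54, 0.01], [-0.4, -0.48, 0.01], [-0.47, -0.41, 0.01], [-0.53, -0.33, 0.01], [-0.57, -0.25, 0.01], [-0.61, -0.15, 0.01], [-0.62, -0.06, 0.01]]
[np.float64(0.157), np.float64(0.157), np.float64(0.157), np.float64(0.157), np.float64(0.157), np.float64(0.157), np.float64(0.157), np.float64(0.157), np.float64(0.157), np.float64(0.157)]
```

In line with the row: the new block's +y edge is at -0.141, against about -0.1413 extrapolated from the row. Now turn the tool and move behind it.

Emit:
apply_moves(delta_pos=[[0,-0.6,0],[-0.15,-0.6,0],[-0.25,-0.6,0],[-0.3,-0.55,0],[-0.4,-0.5,0],[-0.45,-0.4,0],[-0.55,-0.35,0],[-0.55,-0.25,0]], twist=[0.157,0.157,0.157,0.157,0.157,0.157,0.157,0.157])

```text
t: 16.2
tool_pos: [0.4559, -0.1915, 0.1786]
orientation: [-3.092, -0.54, 0.005]
force: [0.4, -0.9, -0.3]
opening: 0.0603
gripper_force: 0.0
```

Emit:
apply_moves(delta_pos=[[-0.6,-0.15,0],[-0.6,-0.05,0],[0,0,0],[0,0,0]], twist=[0.157,0.157,0,0])

```text
t: 16.7
tool_pos: [0.4448, -0.1931, 0.18]
orientation: [-3.14, -0.063, 0.002]
force: [0.3, -0.1, 0.2]
opening: 0.0602
gripper_force: 0.0
```

```bash
python3 -c "
from h import *
plan((.449,-.1935,.057),.036-1.571)"
```

```text
t 16.70 pos [ 0.4448 -0.1931  0.18  ] psi -1.531 F [ 0.3 -0.1  0.2] open 0.0602 grip 0.0 n=3
[[0.15, 0.02, 4.1], [0.15, 0.02, 4.1], [0.15, 0.02, 4.1]]
[np.float64(0.001), np.float64(0.001), np.float64(0.001)]
```

Emit:
apply_moves(delta_pos=[[0,0,3],[0,0,4],[0,0,3.3],[0,0,2],[0.5,0,0],[0.6,0,0],[0.6,0,0],[0,0,0]], twist=[0.004,0,0,0,0,0,0,0])

```text
t: 17.7
tool_pos: [0.4634, -0.1931, 0.0592]
orientation: [3.14, 0.052, 0.003]
force: [-0.5, -1.0, 0.2]
opening: 0.0596
gripper_force: 0.0
```

Emit:
apply_moves(delta_pos=[[0.2,0,0],[0.2,0,0],[0.2,0,0],[0.2,0,0],[0.2,0,0],[0.2,0,0],[0.2,0,0],[0,0,0]], twist=[0,0,0,0,0,0,0,0])

```text
t: 18.7
tool_pos: [0.4763, -0.1923, 0.0581]
orientation: [-3.141, -0.052, -0.0]
force: [1.2, 0.1, -0.1]
opening: 0.06
gripper_force: 0.0
```

Emit:
apply_moves(delta_pos=[[0.3,0,0],[0.3,0,0],[0.3,0,0],[0.3,0,0],[0.3,0,0],[0.3,0,0],[0.3,0,0],[0,0,0]], twist=[0,0,0,0,0,0,0,0])

```text
t: 19.7
tool_pos: [0.4975, -0.1917, 0.0583]
orientation: [3.141, 0.052, 0.001]
force: [1.2, 0.3, 0.3]
opening: 0.06
gripper_force: 0.0
```

```bash
python3 - <<'E'
from h import *
plan((.50,-.1915,.057),.036-1.571)
E
```

```text
t 19.70 pos [ 0.4975 -0.1917  0.0583] psi -1.538 F [1.2 0.3 0.3] open 0.0600 grip 0.0 n=1
[[0.25, -0.01, 0.13]]
[np.float64(-0.003)]
```

Emit:
apply_moves(delta_pos=[[0.2,0,0],[0.2,0,0],[0.2,0,0],[0.2,0,0],[0.2,0,0]], twist=[0,0,0,0,0])

```text
t: 20.32
tool_pos: [0.5073, -0.1913, 0.0582]
orientation: [-3.141, -0.052, -0.0]
force: [-2.3, 0.0, 0.8]
opening: 0.0599
gripper_force: 0.7
```

Emit:
apply_moves(delta_pos=[[0.2,0,0],[0.2,0,0],[0.2,0,0],[0.2,0,0]], twist=[0,0,0,0])

```text
t: 20.82
tool_pos: [0.5152, -0.1911, 0.0581]
orientation: [-3.141, -0.051, 0.0]
force: [-1.0, 0.2, 2.4]
opening: 0.0598
gripper_force: 1.5
```

```bash
python3 - <<'E'
from h import *
c=snap('top');cv2.imwrite('pics/t6.png',cv2.resize(c['frame'][140:320,330:460],(520,600),interpolation=2)[:,:,::-1][:600])
plan((.53,-.1905,.058),.036-1.571)
E
```

```text
t 20.88 pos [ 0.5154 -0.1911  0.0581] psi -1.538 F [-1.7 -0.2  1.1] open 0.0601 grip 0.9 n=1
[[1.46, -0.01, 0.01]]
[np.float64(-0.003)]
```

View pics/t6.png

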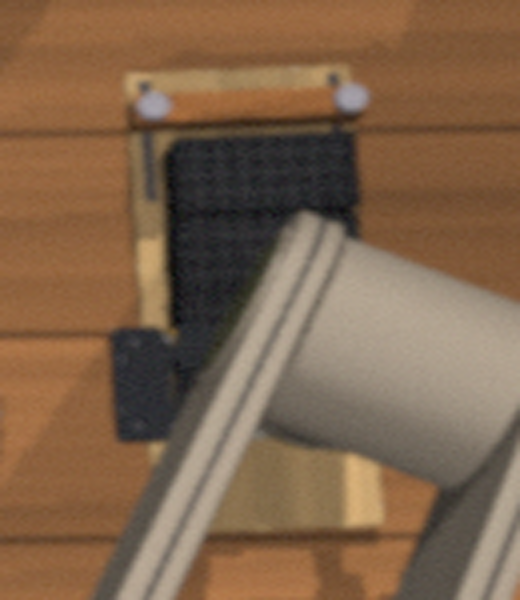

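Top view: the new block is moving up to the row, which is straight, with a small strip still visible before the stop (crop rows 125-140). Pushing on gently while watching the force.

Emit:
apply_moves(delta_pos=[[0.15,0,0],[0.15,0,0],[0.15,0,0],[0.15,0,0],[0.15,0,0]], twist=[0,0,0,0,0])

```text
t: 21.5
tool_pos: [0.5226, -0.1908, 0.0581]
orientation: [-3.141, -0.051, 0.0]
force: [-3.3, 0.9, 1.3]
opening: 0.0599
gripper_force: 1.9
```

Emit:
apply_moves(delta_pos=[[0.15,0,0],[0.15,0,0],[0.15,0,0],[0.15,0,0]], twist=[0,0,0,0])

```text
t: 22.0
tool_pos: [0.5287, -0.1906, 0.0581]
orientation: [-3.141, -0.051, 0.0]
force: [-3.2, -1.1, 0.9]
opening: 0.0598
gripper_force: 1.7
```

Emit:
apply_moves(delta_pos=[[0.1,0,0],[0.1,0,0],[0.1,0,0]], twist=[0,0,0])

```text
t: 22.38
tool_pos: [0.5317, -0.1905, 0.0581]
orientation: [-3.141, -0.051, -0.0]
force: [-3.3, -0.6, -0.2]
opening: 0.06
gripper_force: 1.5
```

Emit:
apply_moves(delta_pos=[[0.1,0,0],[0.1,0,0],[0.1,0,0]], twist=[0,0,0])

```text
t: 22.75
tool_pos: [0.5342, -0.1904, 0.0581]
orientation: [-3.141, -0.052, 0.002]
force: [-10.1, -0.1, 5.0]
opening: 0.0599
gripper_force: 4.7
```

Emit:
apply_moves(delta_pos=[[0.05,0,0],[0,0,0],[0,0,0]], twist=[0,0,0])

```text
t: 23.12
tool_pos: [0.5341, -0.1904, 0.0581]
orientation: [-3.141, -0.052, 0.003]
force: [-9.8, -0.3, 4.9]
opening: 0.0602
gripper_force: 4.5
```

Stop contact felt: a steady 10 N, against about 3 N while sliding. Back off and look.

Emit:
apply_moves(delta_pos=[[-0.1,0,0],[-0.2,0,0],[-0.6,0,0],[-1.0,0,0],[-1.5,0,0],[-1.5,0,-1],[0,0,-4],[0,0,-5]], twist=[0,0,0,0,0,0,0,0])

```text
t: 24.12
tool_pos: [0.4844, -0.1916, 0.158]
orientation: [-3.14, -0.051, 0.004]
force: [0.7, -0.1, -0.0]
opening: 0.0597
gripper_force: 0.0
```

Emit:
apply_moves(delta_pos=[[-1.5,-2,-4],[-1,-3,-3],[0,-4,0],[0,-4,0],[0,-4,0],[0,-4,0],[0,0,0]], twist=[0,0,0,0,0,0,0])

```text
t: 25.0
tool_pos: [0.4537, 0.019, 0.2281]
orientation: [-3.141, -0.057, -0.001]
force: [-0.4, -0.5, -0.3]
opening: 0.0604
gripper_force: 0.0
```

```bash
python3 - <<'E'
from h import *
t=snap('top');s=snap('scene')
a=cv2.resize(t['frame'][150:310,345:445],(375,600),interpolation=2);b=cv2.resize(s['frame'][190:310,190:280],(425,567),interpolation=2)
cv2.imwrite('pics/f7.png',np.hstack([a,np.pad(b,((0,33),(0,0),(0,0)))])[:,:,::-1]);pickle.dump((t,s),open('f7.pkl','wb'))
plan((.4,-.1,.2))
E
```

```text
t 25.10 pos [0.454  0.0169 0.2281] psi -1.537 F [-0.4  0.   0.2] open 0.0598 grip 0.0 n=3
[[-1.93, 3.83, 0.94], [-1.93, 3.83, 0.94], [-1.93, 3.83, 0.94]]
[0.0, 0.0, 0.0]
```

View pics/f7.png

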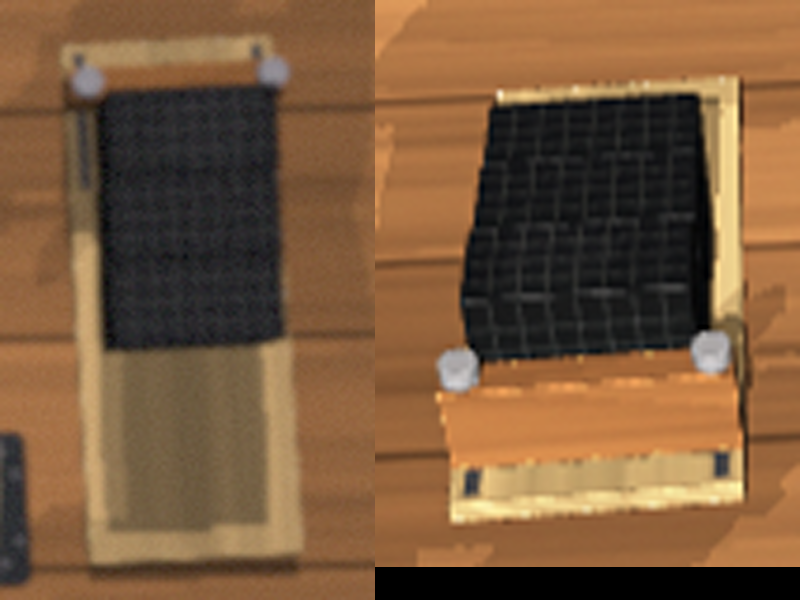

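The row is closed, straight and snug on the stop: the top crop shows one dark rectangle from (102,88) to (285,348). Nothing else was disturbed and the robot is clear.

```bash
python3 -c "
from h import *
print(robot.close_job())"
```

```text
the job is handed in; nothing more can be done
None
```

The carbon block is upright at the end of the row, all three blocks are closed up in line and snug against the stop, and the job was handed in at about 25 s of the 54 s allowed.

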